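Clear the specimen case and hold its lid open

TASK

Someone left a headset standing on the lid of the specimen case: lift it off and hang it over the headset rail, an ear cup on each side of the bar, and let go of it there. Then raise the lid by its bar handle or front edge to 45 degrees and keep holding it there so that the specimens can be looked at; the lid falls shut when let go, so finish while holding it open. Do not drop the headset and leave the other things on the bench where they are.

Things in the scene. Friction and masses are not known exactly. Their poses are not given: they have to be found in the camera images.
- headset_grip (a point): Grip point of the loose headset (about 0.2 kg), inside the black box-shaped housing on its crown: 13 mm below the top, 133 mm above the cups' undersides, 23 mm above the arch's underside. z up, y from ear cup to ear cup. The housing is 30 mm along x, 60 along y, 34 high; grip it across x. At the start the headset stands upright on its cups on the closed lid.
- headset: The same headset: red ear cups, 60 mm (x) x 28 (y) x 60 high, joined by a black arch 24 mm wide (x); 160 mm over all along y, about 96 mm free between the cups. Origin midway between the cups at the level of their undersides; axes as for the grip point.
- rail_mid (a point): Middle of the steel headset rail, on the centre line of its bar, 154 mm above the bench. The bar is level, along this frame's y, 12 mm in diameter, 240 mm long. With the headset hung square across the bar, a cup on each side, its grip point is about 29 mm above this point.
- rail: The fixed rail with an upright post and a 70 mm round foot at each end of its bar; origin on the bench below the bar's middle.
- case_lid (a joint): Opening angle of the specimen case's lid (rad): 0 closed and level, 0.785 is 45 degrees, stop at 1.3. No catch, spring or stiff hinge: let go at any angle it falls shut. The lid weighs about 0.3 kg.
- lid_handle (a point): Middle of the lid's handle: a round black bar, 10 mm in diameter, 110 mm long along y, level with the lid (64 mm above the bench when shut), 45 mm out from the lid's front edge, on an arm at each end. The frame turns with the lid. Gripped across x from above, the bar turns in the fingers as the lid swings, so the gripper can stay upright.
- lid_hinge (a point): Middle of the hinge line at the rear rim of the fixed white case (170 mm along x, 240 along y, 60 high), 60 mm above the bench. Fixed axes: x from front to rear (hinge) side, y along the hinge, z up. The blue lid (170 x 240 x 8 mm) lies on the rim. The handle bar is 215 mm in front of this line and 4 mm above it when shut; it swings up and rearwards.
- jar: Bystander, to be left alone: closed specimen jar, 48 mm across, 65 mm tall, standing; origin at the centre of its underside.
- cup: Bystander, to be left alone: small white open sample cup, 56 mm across, 50 mm tall; origin at the centre of its underside.
- probe: Bystander, to be left alone: red-handled screwdriver-like probe lying flat, about 200 mm long; origin on the bench below its middle.
- tape: Bystander, to be left alone: orange tape roll lying flat, 52 mm across, 18 mm high; origin at the centre of its underside.
- dish: Bystander, to be left alone: blue ceramic dish, 100 mm across, 25 mm high; origin at the centre of its underside.
- eraser: Bystander, to be left alone: green eraser lying flat, 55 x 22 x 12 mm; origin at the centre of its underside.
There are look-alikes about, which are no part of the job. Leave any pink look-alike of the headset alone.

How it is judged:
On the way, in this order (a step that is already met when the one before it is completed fails the run):
1. the headset hangs over the rail, let go and still, the lid still closed (contact force between headset and rail above 0.5 N and contact force between each of the arm, the fingers and headset below 0.1 N and x of headset_grip in the frame of rail_mid between -0.035 and 0.035 m and y of headset_grip in the frame of rail_mid between -0.12 and 0.12 m and z of headset_grip in the frame of rail_mid between 0.015 and 0.045 m and angle between headset_grip's own z axis and vertical below 0.4 rad and linear speed of headset below 0.05 m/s and value of joint case_lid below 0.15 rad), for 0.3 s.
2. the lid is open at about 45 degrees, held by the fingers (value of joint case_lid between 0.61 and 0.96 rad and contact force between the fingers and case_lid above 0.3 N and velocity of joint case_lid between -0.1 and 0.1 rad/s), for 0.3 s.
At the end, for the whole second after the job is handed in: Fingers hold the lid still at 45 degrees, within 10 (contact over 0.3 N). The headset rests on the rail, untouched by the robot and still, crown within 35 mm of the bar line and between the posts, tilted under 23 degrees (all of step 2 and contact force between headset and rail above 0.5 N and contact force between each of the arm, the fingers and headset below 0.1 N and x of headset_grip in the frame of rail_mid between -0.035 and 0.035 m and y of headset_grip in the frame of rail_mid between -0.12 and 0.12 m and z of headset_grip in the frame of rail_mid between 0.015 and 0.045 m and angle between headset_grip's own z axis and vertical below 0.4 rad and linear speed of headset below 0.05 m/s); the arm keeps its last pose, push and grip.
It fails at once if the headset is dropped onto the bench (height (world z) of headset_grip below 0.1 m).
It fails at once if the lid is lifted with the headset still on it (contact force between headset and case_lid above 0.2 N and value of joint case_lid above 0.15 rad).
It fails at once if another thing on the bench is moved more than 30 mm (distance of any of jar, cup, probe, tape, dish, eraser from where it was at the start of the episode above 0.03 m).
It also fails if it takes over 58 s, if anything falls off the work surface, if the arm or the gripper's body presses on something with over 40 N, if the wrist force passes 120 N, or if a joint passes its speed limit or range.

ROBOT

A 6-joint arm with a two-finger parallel gripper is mounted at the origin on the work surface. World frame = base frame: x ahead of the robot, y to its left, z up, the work surface at z = 0. Lengths are in m, angles in rad, forces in N, time in s.
With the tool pointing down it reaches from about 0.35 to 0.8 m from the base axis. Payload 7.3 kg.
Tool frame: the origin (TCP) lies at the very end of the fingers, on their centre line; the grasp point (between the pads) lies bot.grasp_offset behind it (bot.grasp_offset is the distance from the TCP to the grasp point, in m); y points along the fingers, z is the direction in which the jaws open and shut, and the axes are right-handed (so a half turn about y gives the same grasp; the last joint's range is limited). The gripper opens to 85 mm and grips with 20 to 120 N. Pads are 22 mm wide; open, the fingers measure 114 mm over their backs; the gripper's body (76 mm by 85 mm) begins 54 mm behind the grasp point. The pads swing forward as they close: fully open they stand 13 mm farther back than shut.
Start: joints at [-1.423, 0.342, 1.524, -0, 1.275, -0.146], TCP at [0.152, -0.503, 0.198] pointing down, gripper open.
Joint ranges: [-2.53, 2.53], [-0.77, 2.02], [0.04, 2.7], [-1, 4.14], [0.28, 2.66], [-3.11, 3.11]. Speed limits (rad/s): [2.57, 2.57, 3.14, 3.14, 3.14, 3.14].

INTERFACE

Orientations are given as a unit quaternion [x, y, z, w].
In Python, from bench import bot, vision, finder gives the robot as it stands.
- The arm moves only by the tool play_rows, never from a script. Its argument "moves" is a list of rows, each an object with "delta_pos": the shift along the tool's x, y, z in cm, a list of three; "turn": the turn about the tool's y in rad. In form: [{"delta_pos": [x, y, z], "turn": turn}, ...]. A call has exactly 10 rows; each row shifts and turns the commanded pose from where the row before left it, along the tool's axes as they then stand; what a row does not reach is not made up. A row lasts 1/10 s, in which the tool goes at most 50 mm and 8.59 degrees, less where a joint would pass 70% of its speed; a pose out of reach is approached as far as the arm can. A call with a gripper value outside its range is refused whole. "gripper" is the gripper command: -1 is fully open, 1 is shut, values between are in proportion, set as the call begins (left out, the last holds). The fingers move at their own pace and stop on an object; "newtons" is the grip in N (left out, the last holds). Time passes only in rows, so rows that do not move let the fingers close, or fill a call up. It gives the time, the measured TCP pose, the force and the opening at its end, in the units of the state.
- bot.observe(): the state, without advancing time (a new reading comes with each control period).
- vision.camera(name): name is "scene" or "side" or "wrist"; returns a dict with "color" (400x640x3 uint8, blue, green, red), "intrinsics" (3x3 intrinsics, pixels), "extrinsics" (4x4, takes a point from world to camera coordinates); the wrist camera has in their place "mount" (4x4, takes a point from camera to tool coordinates, whose origin is the TCP and whose axes are the tool frame's). Camera axes: x right, y down, z forward; pixel columns grow to the right and rows downward; lengths in m; the calibration is good to about 2 mm. A picture is of the moment at which its call begins: read the wrist's pose just before it. There is no depth.
- bot.finish_job(): hands the job in, once; it reports no verdict.
Trained networks look in a picture, given as the dict that the camera call returned (one of the last four; its "shot" number tells which), for a name from the list of things; names that differ only in an ending like _2 or _b are one class to them, and where a whole thing is asked for, a point or a joint stands for the part that bears it (a point fixed in the world has none). Each returns a list of dicts, best first, with "score" (0 to 1); they miss things now and then, are a little off and sometimes report something else, mostly with a low value. They report only what shows in the picture. A call takes as long as a camera call. They do not tell look-alikes from the thing itself.
- finder.recognise(target, picture): "rect" ([centre column, centre row, width, height] as shares, 0 to 1, of the picture: columns of its width, rows of its height, round what is visible of it).
- finder.trace(target, picture): "mask" (400x640 bool, what is visible of it) and "rect" ([centre column, centre row, width, height] as shares, 0 to 1, of the picture: columns of its width, rows of its height, round what is visible of it).
- finder.place_of(target, picture): "xy" ([column, row] as shares, 0 to 1, of the picture: columns of its width, rows of its height: a listed point, or the origin of a listed thing).
The state is a dict: "clock": time; "joint_positions": joint angles; "joint_vel": joint speeds; "tau": joint torques, N m; "eef_pos": TCP position; "ee_rot": TCP orientation; "contact_force": force on the tool from outside, world axes, zero at the start; "wrist_torque": the same for the moment, N m; "width": opening from 0.0 (shut) to 1.0 (fully open).
Only numpy, scipy, OpenCV 4.12 (cv2) and the standard library are available. Lean on these libraries where they do the work, as an engineer would, in place of code of your own. Each camera call takes 0.05 s, during which the arm holds its last target. There are 200 camera calls.

## Working session

There is one attempt and no reset: what is moved stays moved. The work goes in short steps, Python scripts to look and compute and a tool call to move; the robot and the scene stay as the last step left them, time stands still between calls to the robot, and variables do not carry over. Pictures are saved under pics/ and viewed, about 8 in all and at most 12, crops included, and the job is handed in when it is done.

Besides the shell and the picture viewer there is one more tool, called as name(argument=value, ...) on one line, values as JSON. play_rows: Moves the arm, as the interface text tells. Its arguments: {"type":"object","properties":{"moves":{"type":"array","items":{"type":"object","properties":{"delta_pos":{"type":"array","items":{"type":"number"}},"turn":{"type":"number"}}}},"gripper":{"type":"number"},"newtons":{"type":"number"}},"required":["moves"]}

```bash
mkdir -p pics
cat > h.py <<'E'
import numpy as np, cv2
from bench import bot, vision, finder
from scipy.spatial.transform import Rotation as R
def cam(n):
    s=bot.observe(); p=vision.camera(n)
    if 'extrinsics' in p: E=np.array(p['extrinsics'])
    else:
        T=np.eye(4);T[:3,:3]=R.from_quat(s['ee_rot']).as_matrix();T[:3,3]=s['eef_pos']
        E=np.linalg.inv(T@np.array(p['mount']))
    return p,np.array(p['intrinsics']),E
def ray(K,E,uv):
    d=E[:3,:3].T@np.linalg.inv(K)@np.array([uv[0],uv[1],1.]); return -E[:3,:3].T@E[:3,3],d/np.linalg.norm(d)
def onz(K,E,uv,z):
    c,d=ray(K,E,uv); return c+d*(z-c[2])/d[2]
def proj(K,E,P):
    q=K@(E[:3,:3]@np.array(P)+E[:3,3]); return q[:2]/q[2]
def tri(rs):
    A=sum(np.eye(3)-np.outer(d,d) for c,d in rs); b=sum((np.eye(3)-np.outer(d,d))@c for c,d in rs); return np.linalg.solve(A,b)
def px(r): return np.array(r['xy'])*[640,400]
E
python3 - <<'E'
from h import *
np.set_printoptions(precision=3,suppress=True)
s=bot.observe();print(s['clock'],s['eef_pos'],R.from_quat(s['ee_rot']).as_matrix(),bot.grasp_offset)
rs={}
for n in ['scene','side']:
    p,K,E=cam(n); cv2.imwrite(f'pics/{n}0.png',p['color'])
    print(n,'cam at',-E[:3,:3].T@E[:3,3])
    for t,z in [('headset_grip',.201),('headset',.068),('rail_mid',.154),('rail',0),('lid_handle',.064),('lid_hinge',.06),('jar',0),('cup',0),('probe',0),('tape',0),('dish',0),('eraser',0)]:
        for r in finder.place_of(t,p)[:3]:
            if r['score']>.2: print(t,round(r['score'],2),px(r),onz(K,E,px(r),z)); rs.setdefault(t,[]).append((n,px(r)))
E
```

```text
0.0 [ 0.152 -0.502  0.197] [[-0.957 -0.     0.29 ]
 [-0.29   0.002 -0.957]
 [-0.    -1.    -0.002]] 0.0187
scene cam at [ 1.201 -0.014  1.085]
headset_grip 0.92 [267.712 143.32 ] [ 0.465 -0.129  0.201]
headset_grip 0.81 [417.088 179.68 ] [0.582 0.275 0.201]
headset 0.69 [273.792 169.32 ] [ 0.457 -0.121  0.068]
rail_mid 0.87 [220.416 188.2  ] [ 0.586 -0.255  0.154]
lid_handle 0.91 [406.784 170.92 ] [0.454 0.291 0.064]
lid_hinge 0.81 [402.112 229.32 ] [0.657 0.255 0.06 ]
lid_hinge 0.7 [156.608 206.   ] [ 0.589 -0.457  0.06 ]
lid_hinge 0.39 [217.216 189.2  ] [ 0.528 -0.288  0.06 ]
jar 0.51 [313.92 223.  ] [0.607 0.004 0.   ]
cup 0.56 [313.984 247.12 ] [0.687 0.005 0.   ]
cup 0.44 [314.816 222.6  ] [0.606 0.007 0.   ]
probe 0.78 [317.12 175.4 ] [0.43  0.014 0.   ]
probe 0.39 [312.832 244.   ] [0.677 0.001 0.   ]
tape 0.51 [158.912 208.2  ] [ 0.561 -0.474  0.   ]
dish 0.57 [298.112 281.32 ] [ 0.793 -0.039  0.   ]
eraser 0.54 [466.88 208.2 ] [0.548 0.482 0.   ]
side cam at [0.252 0.835 0.936]
headset_grip 0.69 [393.472 181.   ] [ 0.401 -0.061  0.201]
headset_grip 0.55 [286.72 247.92] [0.581 0.287 0.201]
headset 0.76 [391.168 211.52 ] [ 0.396 -0.071  0.068]
headset 0.56 [295.616 275.48 ] [0.575 0.268 0.068]
rail_mid 0.9 [356.608 147.08 ] [ 0.577 -0.255  0.154]
rail 0.56 [353.408 178.2  ] [ 0.587 -0.268  0.   ]
lid_handle 0.76 [339.776 295.32 ] [0.442 0.28  0.064]
lid_handle 0.71 [268.032 261.68 ] [0.67  0.251 0.064]
lid_hinge 0.72 [269.504 264.6  ] [0.663 0.256 0.06 ]
jar 0.8 [323.904 220.12 ] [ 0.608 -0.019  0.   ]
jar 0.38 [264.384 357.6  ] [0.567 0.476 0.   ]
cup 0.81 [300.032 214.2  ] [ 0.695 -0.016  0.   ]
probe 0.86 [372.992 240.8  ] [ 0.428  0.01  -0.   ]
tape 0.39 [292.992 280.68 ] [0.6   0.243 0.   ]
dish 0.88 [278.784 202.   ] [ 0.792 -0.044  0.   ]
eraser 0.61 [267.072 359.52 ] [0.558 0.478 0.   ]
```

View pics/scene0.png

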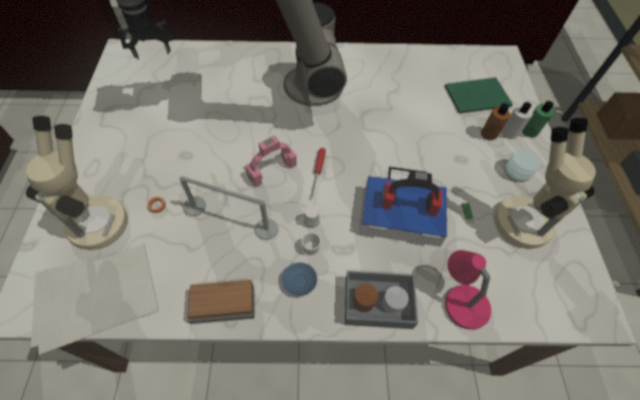

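View pics/side0.png

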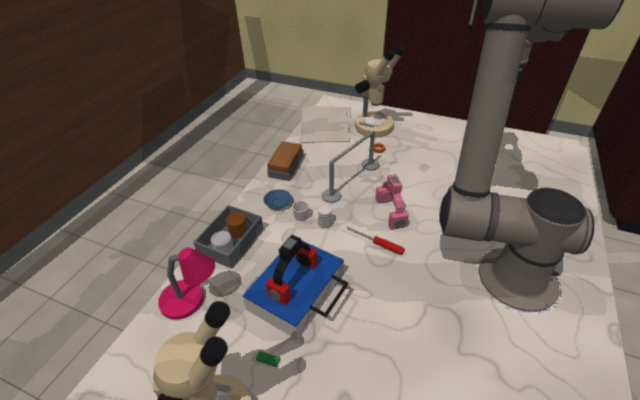

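Red headset on the blue lid at scene (412,190) / side (290,260). The pink one at scene (270,155) / side (393,200) is the look-alike, off the lid. The case's handle faces the robot, at scene (410,172), and the rail is at scene (183,181)-(266,205). I'll confirm with a crop and measure the directions.

Run:
```python
from h import *
np.set_printoptions(precision=3,suppress=True)
ims=[];info={}
for n,(a,b,c,d) in {'scene':(350,150,470,250),'side':(230,225,350,325)}.items():
    p,K,E=cam(n); im=p['color']; 
    ims.append(cv2.resize(im[b:d,a:c],None,fx=3.3,fy=3.3,interpolation=cv2.INTER_CUBIC))
    hsv=cv2.cvtColor(im,cv2.COLOR_BGR2HSV)
    m=((hsv[...,0]<6)|(hsv[...,0]>174))&(hsv[...,1]>170)&(hsv[...,2]>80)
    k=np.zeros_like(m);k[b:d,a:c]=m[b:d,a:c]
    nn,_,st,ce=cv2.connectedComponentsWithStats(k.astype(np.uint8))
    for i in range(1,nn):
        if st[i,4]>40: print(n,'red',st[i],ce[i],onz(K,E,ce[i],.098)); info.setdefault('red',[]).append((n,ray(K,E,ce[i])))
    for t in ['headset_grip','rail_mid','lid_handle','lid_hinge']:
        rr=finder.place_of(t,p)
        for r in rr[:4]: print(n,t,round(r['score'],2),px(r)); 
    for r in finder.trace('rail',p)[:1]:
        ys,xs=np.where(r['mask']); pts=np.c_[xs,ys]; print(n,'rail rect',r['score'],xs.min(),xs.max(),ys.min(),ys.max(),'L',pts[xs<xs.min()+3].mean(0),'R',pts[xs>xs.max()-3].mean(0)); cv2.imwrite(f'pics/m_{n}.png',r['mask']*255)
        x0,y0,x1,y1=xs.min()-10,ys.min()-10,xs.max()+10,ys.max()+10
        c=im[y0:y1,x0:x1].copy(); print('crop',n,x0,y0); ims.append(cv2.resize(c,None,fx=3,fy=3,interpolation=cv2.INTER_CUBIC))
H=600;W=800
out=np.zeros((H,W,3),np.uint8)
for i,j in zip(ims,[(0,0),(0,300),(400,0),(400,300)]):
    # order scene crop, scene rail, side crop, side rail
    i=i[:300 if j[1] else 300,:400]; 
    out[j[1]:j[1]+i.shape[0],j[0]:j[0]+i.shape[1]]=i
cv2.imwrite('pics/crop.png',out)
# tri of known pairs
a=cam('scene');b=cam('side')
for nm,u,v in [('grip',(417.1,179.7),(286.7,247.9)),('rail',(220.4,188.2),(356.6,147.1)),('handle',(406.8,170.9),(339.8,295.3)),('hinge',(402.1,229.3),(269.5,264.6))]:
    print(nm,tri([ray(a[1],a[2],u),ray(b[1],b[2],v)]))
```

```text
scene headset_grip 0.86 [269.504 145.32 ]
scene headset_grip 0.85 [419.52 179.32]
scene headset_grip 0.33 [218.176 189.92 ]
scene rail_mid 0.94 [221.184 190.32 ]
scene lid_handle 0.55 [407.808 166.32 ]
scene rail rect 0.61 180 277 176 238 L [181.286 179.952] R [275.786 227.5  ]
crop scene 170 166
side red [301 248  16  20 131] [311.71  256.511] [0.55  0.213 0.098]
side red [267 278  23  26 283] [279.629 289.947] [0.583 0.343 0.098]
side headset_grip 0.93 [288.512 248.8  ]
side rail_mid 0.74 [354.688 149.   ]
side rail_mid 0.41 [288.192 247.2  ]
side rail_mid 0.33 [265.728 357.68 ]
side lid_handle 0.72 [340.672 298.   ]
side lid_hinge 0.94 [268.48 265.2 ]
side lid_hinge 0.61 [279.616 201.68 ]
side rail rect 0.76 322 379 132 202 L [323.192 194.885] R [377.529 164.   ]
crop side 312 122
grip [0.582 0.279 0.195]
rail [ 0.58  -0.258  0.149]
handle [0.447 0.287 0.064]
hinge [0.66  0.256 0.063][ WARN:0@1.353] global loadsave.cpp:1063 imwrite_ Unsupported depth image for selected encoder is fallbacked to CV_8U.
```

View pics/crop.png

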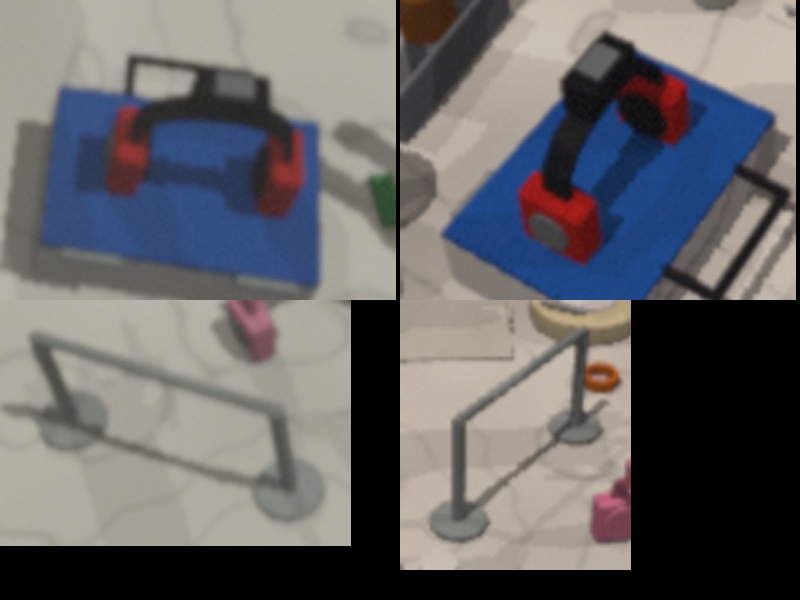

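The crop confirms it: red headset on the blue lid, with its housing at scene (419,179) / side (288,249). Next, the directions.

Run:
```python
from h import *
np.set_printoptions(precision=3,suppress=True)
a=cam('scene');b=cam('side')
P={}
for nm,u,v in [('railA',(182.7,178.3),(373.7,133.7)),('railB',(263.3,203),(331.3,162)),('cupL',(388.5,195.5),(307,256)),('cupR',(434.8,203),(278.5,290.8)),('grip',(419.5,179.3),(288.5,248.8))]:
    P[nm]=tri([ray(a[1],a[2],u),ray(b[1],b[2],v)]); print(nm,P[nm])
f=lambda c:np.array([c[0]/3.3+350,c[1]/3.3+150])
C=[onz(a[1],a[2],f(c),.068) for c in [(62,90),(318,125),(318,285),(45,245)]]
print(np.array(C),np.array(C).mean(0))
ya=lambda p,q:np.degrees(np.arctan2(-(q-p)[0],(q-p)[1]))
print('rail yaw',ya(P['railA'],P['railB']),'headset',ya(P['cupL'],P['cupR']),'lid',ya(C[0],C[1]),ya(C[3],C[2]))
# housing top face centre / direction scene
print((P['railA']+P['railB'])/2,(P['cupL']+P['cupR'])/2, np.linalg.norm(P['cupL']-P['cupR']),np.linalg.norm(P['railA']-P['railB']))
```

```text
railA [ 0.549 -0.367  0.147]
railB [ 0.63  -0.136  0.155]
cupL [0.564 0.217 0.096]
cupR [0.587 0.347 0.095]
grip [0.578 0.283 0.196]
[[0.483 0.17  0.068]
 [0.518 0.403 0.068]
 [0.682 0.375 0.068]
 [0.646 0.145 0.068]] [0.582 0.273 0.068]
rail yaw -19.334168481148847 headset -9.854859743076377 lid -8.686544851883857 -8.784711508359946
[ 0.589 -0.251  0.151] [0.576 0.282 0.096] 0.13245976480246582 0.24420363247522972
```

```bash
cat >> h.py <<'E'
def plan(wps,step=.04,tstep=.13):
    """wps: (x,y,z,yaw deg of tool z); prints rows from the present pose"""
    s=bot.observe(); p=np.array(s['eef_pos']); M=R.from_quat(s['ee_rot']).as_matrix(); y=np.degrees(np.arctan2(M[1,2],M[0,2]))
    for w in wps:
        q=np.array(w[:3]); dy=(w[3]-y+180)%360-180
        n=int(np.ceil(max(np.linalg.norm(q-p)/step,abs(np.radians(dy))/tstep,1))); d=(q-p)/n
        print('wp',w,n,'rows turn/row',round(-np.radians(dy)/n,4))
        for i in range(n):
            a=np.radians(y+dy*i/n); Z=np.array([np.cos(a),np.sin(a),0]);Y=np.array([0,0,-1.]);X=np.cross(Y,Z)
            print('  ',[round(float(100*d@v),2) for v in (X,Y,Z)])
        p,y=q,w[3]
E
python3 - <<'E'
from h import *
np.set_printoptions(precision=3,suppress=True)
plan([(.2,-.48,.30,-73),(.45,-.25,.32,-30),(.57,.20,.32,-9.5)],step=.043)
a=cam('scene')
print([onz(a[1],a[2],u,.03) for u in [(254,175),(290,155)]])
E
```

```text
wp (0.2, -0.48, 0.3, -73) 3 rows turn/row -0.001
   [-1.75, -3.41, -0.26]
   [-1.75, -3.41, -0.25]
   [-1.75, -3.41, -0.25]
wp (0.45, -0.25, 0.32, -30) 8 rows turn/row -0.0938
   [-3.83, -0.25, -1.84]
   [-3.98, -0.25, -1.47]
   [-4.1, -0.25, -1.09]
   [-4.19, -0.25, -0.7]
   [-4.24, -0.25, -0.3]
   [-4.25, -0.25, 0.09]
   [-4.22, -0.25, 0.49]
   [-4.15, -0.25, 0.88]
wp (0.57, 0.2, 0.32, -9.5) 11 rows turn/row -0.0325
   [-4.09, 0.0, -1.1]
   [-4.12, 0.0, -0.97]
   [-4.15, 0.0, -0.83]
   [-4.18, 0.0, -0.7]
   [-4.2, 0.0, -0.56]
   [-4.21, 0.0, -0.42]
   [-4.22, 0.0, -0.29]
   [-4.23, 0.0, -0.15]
   [-4.23, 0.0, -0.01]
   [-4.23, 0.0, 0.13]
   [-4.23, 0.0, 0.26]
[array([ 0.453, -0.187,  0.03 ]), array([ 0.371, -0.076,  0.03 ])]
```

play_rows(moves=[{"delta_pos": [-1.75, -3.4, -0.25], "turn": 0}, {"delta_pos": [-1.75, -3.4, -0.25], "turn": 0}, {"delta_pos": [-1.75, -3.4, -0.25], "turn": 0}, {"delta_pos": [-3.8, -0.25, -1.8], "turn": -0.094}, {"delta_pos": [-4.0, -0.25, -1.5], "turn": -0.094}, {"delta_pos": [-4.1, -0.25, -1.1], "turn": -0.094}, {"delta_pos": [-4.2, -0.25, -0.7], "turn": -0.094}, {"delta_pos": [-4.2, -0.25, -0.3], "turn": -0.094}, {"delta_pos": [-4.2, -0.25, 0.1], "turn": -0.094}, {"delta_pos": [-4.2, -0.25, 0.5], "turn": -0.094}], gripper=-1)

```text
clock: 3.15
eef_pos: [0.4197, -0.2788, 0.3176]
ee_rot: [0.325, -0.628, 0.628, -0.325]
contact_force: [0.8, 0.2, 0.6]
width: 1.001
```

play_rows(moves=[{"delta_pos": [-4.1, 0, 0.9], "turn": -0.094}, {"delta_pos": [-4.1, 0, -1.1], "turn": -0.0325}, {"delta_pos": [-4.1, 0, -1.0], "turn": -0.0325}, {"delta_pos": [-4.2, 0, -0.8], "turn": -0.0325}, {"delta_pos": [-4.2, 0, -0.7], "turn": -0.0325}, {"delta_pos": [-4.2, 0, -0.55], "turn": -0.0325}, {"delta_pos": [-4.2, 0, -0.4], "turn": -0.0325}, {"delta_pos": [-4.2, 0, -0.3], "turn": -0.0325}, {"delta_pos": [-4.2, 0, -0.15], "turn": -0.0325}, {"delta_pos": [-4.2, 0, 0], "turn": -0.0325}])

```text
clock: 4.15
eef_pos: [0.5489, 0.1174, 0.3174]
ee_rot: [0.439, -0.554, 0.554, -0.439]
contact_force: [0.7, 0.5, 0.1]
width: 0.998
```

Run:
```python
from h import *
np.set_printoptions(precision=3,suppress=True)
p,K,E=cam('wrist'); s=bot.observe(); print(s['clock'],s['eef_pos'],s['joint_positions']); cv2.imwrite('pics/w1.png',p['color'])
for r in finder.place_of('headset_grip',p)[:2]: print(r['score'],px(r),onz(K,E,px(r),.201))
print(proj(K,E,(.578,.283,.201)))
plan([(.578,.283,.30,-9.5)])
```

```text
4.2 [0.55  0.123 0.317] [0.082 0.357 1.18  0.004 1.604 0.307]
0.88 [271.616 341.6  ] [ 0.441 -0.071  0.201]
[308.666  -3.452]
wp (0.578, 0.283, 0.3, -9.5) 5 rows turn/row -0.0121
   [-3.3, 0.33, -0.17]
   [-3.3, 0.33, -0.13]
   [-3.31, 0.33, -0.09]
   [-3.31, 0.33, -0.05]
   [-3.31, 0.33, -0.01]
```

View pics/w1.png

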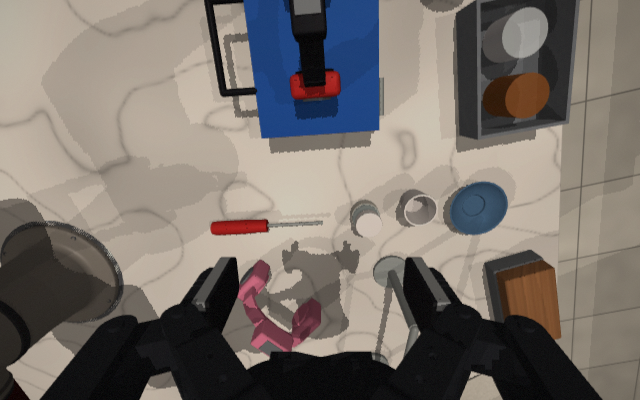

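The wrist view shows the lid at the top, the red cup at (315,85) and the housing at about (307,5), as predicted. I'll move above it.

play_rows(moves=[{"delta_pos": [-3.3, 0.0, -0.1], "turn": -0.012}, {"delta_pos": [-3.3, 0, -0.1], "turn": -0.012}, {"delta_pos": [-3.3, 0, -0.1], "turn": -0.012}, {"delta_pos": [-3.3, 0, -0.1], "turn": -0.012}, {"delta_pos": [-3.3, 0, -0.1], "turn": -0.012}, {"delta_pos": [0, 0.5, 0], "turn": 0}, {"delta_pos": [0, 0.5, 0], "turn": 0}, {"delta_pos": [0, 0, 0], "turn": 0}, {"delta_pos": [0, 0, 0], "turn": 0}, {"delta_pos": [0, 0, 0], "turn": 0}])

```text
clock: 5.25
eef_pos: [0.5783, 0.277, 0.3079]
ee_rot: [0.454, -0.541, 0.542, -0.455]
contact_force: [-0.8, -1.2, 0.1]
width: 1.001
```

Run:
```python
from h import *
np.set_printoptions(precision=3,suppress=True)
p,K,E=cam('wrist'); s=bot.observe(); print(s['clock'],s['eef_pos']); cv2.imwrite('pics/w2.png',p['color'])
for r in finder.place_of('headset_grip',p)[:3]: print(r['score'],px(r),onz(K,E,px(r),.201))
print(proj(K,E,(.578,.283,.201)))
```

```text
5.3 [0.578 0.277 0.308]
0.79 [318.784 180.32 ] [0.578 0.284 0.201]
[318.671 181.639]
```

View pics/w2.png

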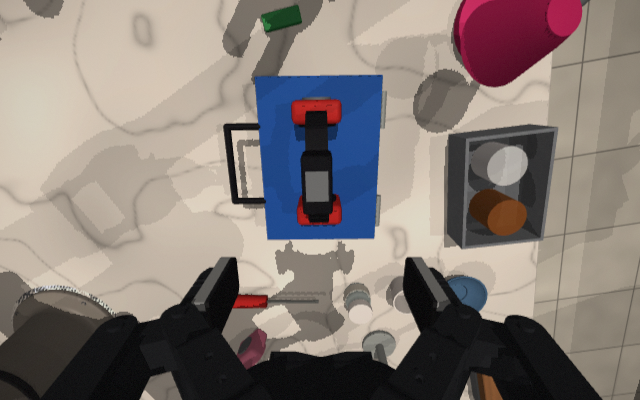

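The housing is at (318,181), between the finger lines and aligned with the tool. The networks and the projection agree within 1 mm. Descend and grip.

play_rows(moves=[{"delta_pos": [-0.35, 2.0, 0], "turn": 0}, {"delta_pos": [-0.35, 2.0, 0], "turn": 0}, {"delta_pos": [0, 2.0, 0], "turn": 0}, {"delta_pos": [0, 2.0, 0], "turn": 0}, {"delta_pos": [0, 1.5, 0], "turn": 0}, {"delta_pos": [0, 1.5, 0], "turn": 0}, {"delta_pos": [0, 1.4, 0], "turn": 0}, {"delta_pos": [0, 0, 0], "turn": 0}, {"delta_pos": [0, 0, 0], "turn": 0}, {"delta_pos": [0, 0, 0], "turn": 0}])

```text
clock: 6.35
eef_pos: [0.5798, 0.285, 0.1845]
ee_rot: [0.454, -0.541, 0.542, -0.456]
contact_force: [0.9, -0.3, -0.1]
width: 1.002
```

play_rows(moves=[{"delta_pos": [0, 0, 0], "turn": 0}, {"delta_pos": [0, 0, 0], "turn": 0}, {"delta_pos": [0, 0, 0], "turn": 0}, {"delta_pos": [0, 0, 0], "turn": 0}, {"delta_pos": [0, 0, 0], "turn": 0}, {"delta_pos": [0, 0, 0], "turn": 0}, {"delta_pos": [0, 0, 0], "turn": 0}, {"delta_pos": [0, 0, 0], "turn": 0}, {"delta_pos": [0, 0, 0], "turn": 0}, {"delta_pos": [0, 0, 0], "turn": 0}], gripper=1, newtons=50)

```text
clock: 7.35
eef_pos: [0.5792, 0.2849, 0.1832]
ee_rot: [0.455, -0.541, 0.541, -0.455]
contact_force: [0.2, -0.2, -0.2]
width: 0.001
```

Shut completely, so the grasp missed. I'll look before moving anything.

Run:
```python
from h import *
np.set_printoptions(precision=3,suppress=True)
s=bot.observe();print(s['eef_pos'],s['width'])
ims=[]
for n,(a,b,c,d) in {'side':(200,170,380,330),'scene':(340,100,500,260)}.items():
    p,K,E=cam(n); print(n,proj(K,E,s['eef_pos']),[ (r['score'],px(r)) for r in finder.place_of('headset_grip',p)[:3]])
    ims.append(cv2.resize(p['color'][b:d,a:c],(400,400*(d-b)//(c-a)),interpolation=cv2.INTER_CUBIC)[:355])
cv2.imwrite('pics/g1.png',np.hstack(ims))
```

```text
[0.579 0.285 0.183] 0.0005228226217848074
side [288.417 252.159] [(0.9, array([391.68, 182.8 ])), (0.57, array([287.808, 249.   ]))]
scene [419.227 182.55 ] [(0.94, array([419.328, 179.68 ])), (0.91, array([267.712, 144.68 ]))]
```

View pics/g1.png

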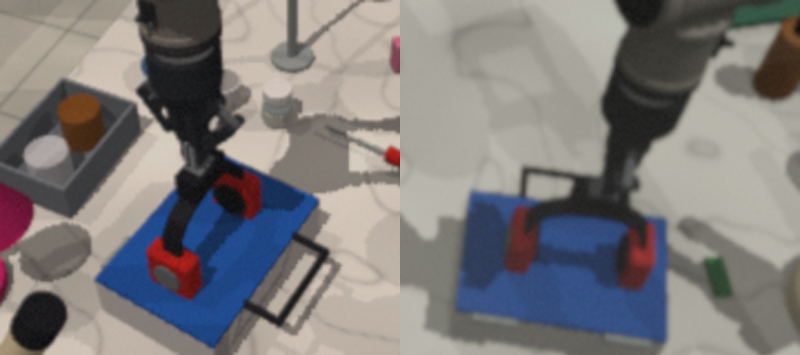

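Run:
```python
from h import *
p,K,E=cam('wrist'); cv2.imwrite('pics/w3.png',p['color'])
```

```text
(no output)
```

View pics/w3.png

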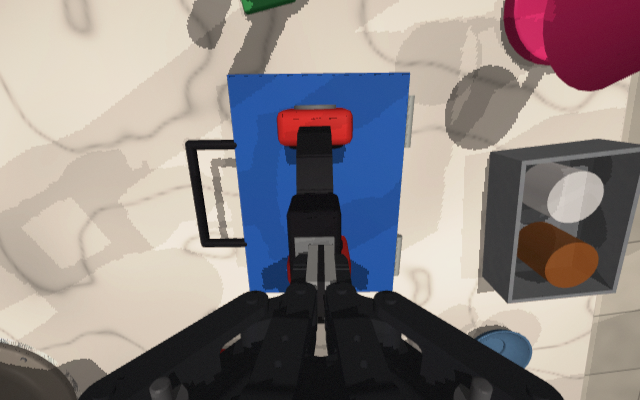

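Run:
```python
from h import *
np.set_printoptions(precision=3,suppress=True)
p,K,E=cam('wrist'); s=bot.observe(); print('cam',-E[:3,:3].T@E[:3,3],'axis',E[2,:3],'tcp',s['eef_pos'],proj(K,E,s['eef_pos']))
print('mount',np.array(p['mount']))
ux=np.array([np.cos(np.radians(-9.5)),np.sin(np.radians(-9.5)),0]);uy=np.array([-ux[1],ux[0],0])
g=np.array([.578,.284,.201])
for nm,(x,y,z) in {'htop+y+':(15,30,13),'htop-x+y':(-15,30,13),'htop-y':(15,-30,13),'htop-y-x':(-15,-30,13),'farcup out top':(0,80,-73),'farcup inner top':(0,52,-73),'lid front far':None or (0,0,0)}.items():
    print(nm,proj(K,E,g+ux*x/1e3+uy*y/1e3+np.array([0,0,z/1e3])))
for q in [(.483,.17,.068),(.518,.403,.068),(.682,.375,.068),(.646,.145,.068),(.447,.287,.064)]: print(proj(K,E,q))
for t in ['headset_grip','lid_handle']: print([(round(r['score'],2),px(r)) for r in finder.place_of(t,p)[:2]])
```

```text
cam [0.594 0.366 0.36 ] axis [-0.055 -0.318 -0.946] tcp [0.579 0.285 0.183] [319.795 232.127]
mount [[-0.     0.947  0.323 -0.083]
 [-0.    -0.323  0.947 -0.176]
 [ 1.     0.     0.     0.   ]
 [ 0.     0.     0.     1.   ]]
htop+y+ [345.3   207.312]
htop-x+y [289.199 207.665]
htop-y [343.212 300.943]
htop-y-x [293.335 301.228]
farcup out top [317.757 106.446]
farcup inner top [318.101 143.652]
lid front far [317.973 246.208]
[256.825 290.195]
[232.846  74.714]
[412.732  74.077]
[395.942 287.785]
[198.939 202.334]
[(0.9, array([316.288, 246.8  ]))]
[(0.71, array([198.592, 197.92 ]))]
```

Run:
```python
import cv2
im=cv2.imread('pics/w3.png')[180:370,220:420]
cv2.imwrite('pics/w3z.png',cv2.resize(cv2.convertScaleAbs(im,alpha=1.6,beta=25),None,fx=3,fy=3,interpolation=cv2.INTER_CUBIC))
```

```text
(no output)
```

View pics/w3z.png

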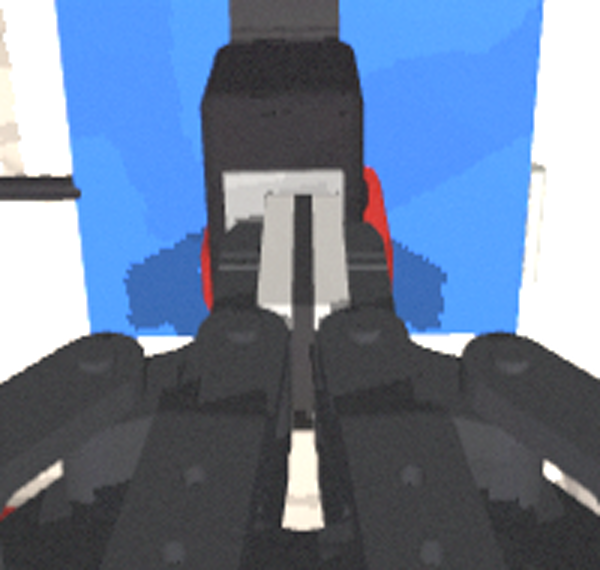

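Run:
```python
from h import *
np.set_printoptions(precision=3,suppress=True)
p,K,E=cam('wrist');M=np.array(p['mount'])
for d in (0,.01,.02,.03,.04): 
    q=np.linalg.inv(M)@[0,-d,0,1]; u=K@q[:3]; print(d,u[:2]/u[2], 'x+11mm', end=' '); q=np.linalg.inv(M)@[-.011,-d,0,1]; u=K@q[:3]; print(u[:2]/u[2])
s=bot.observe(); print(s['eef_pos'],s['tau'],s['joint_positions'])
```

```text
0 [319.794 232.143] x+11mm [319.782 216.845]
0.01 [319.76  238.875] x+11mm [319.746 222.907]
0.02 [319.721 246.335] x+11mm [319.706 229.639]
0.03 [319.678 254.651] x+11mm [319.661 237.16 ]
0.04 [319.63  263.976] x+11mm [319.611 245.615]
[0.579 0.285 0.183] [  0.    -56.183 -25.656  -0.      0.001   0.   ] [ 0.339  0.578  1.18  -0.     1.383  0.511]
```

The fingers shut above the housing: the pad end shows at about row 245, which fits fingertips about 35-40 mm short of the reported TCP. Lowering another 34 mm is safe either way, because the body would stay above the housing even with d=0. Open, lower, grip again.

play_rows(moves=[{"delta_pos": [0, 0, 0], "turn": 0}, {"delta_pos": [0, 0, 0], "turn": 0}, {"delta_pos": [0, 0, 0], "turn": 0}, {"delta_pos": [0, 0, 0], "turn": 0}, {"delta_pos": [0, 0, 0], "turn": 0}, {"delta_pos": [0, 0, 0], "turn": 0}, {"delta_pos": [0, 0, 0], "turn": 0}, {"delta_pos": [0, 1.1, 0], "turn": 0}, {"delta_pos": [0, 1.1, 0], "turn": 0}, {"delta_pos": [0, 1.2, 0], "turn": 0}], gripper=-1)

```text
clock: 8.8
eef_pos: [0.5789, 0.2848, 0.1478]
ee_rot: [-0.455, 0.541, -0.541, 0.455]
contact_force: [-0.7, -0.9, -0.0]
width: 1.0
```

play_rows(moves=[{"delta_pos": [0, 0, 0], "turn": 0}, {"delta_pos": [0, 0, 0], "turn": 0}, {"delta_pos": [0, 0, 0], "turn": 0}, {"delta_pos": [0, 0, 0], "turn": 0}, {"delta_pos": [0, 0, 0], "turn": 0}, {"delta_pos": [0, 0, 0], "turn": 0}, {"delta_pos": [0, 0, 0], "turn": 0}, {"delta_pos": [0, 0, 0], "turn": 0}, {"delta_pos": [0, 0, 0], "turn": 0}, {"delta_pos": [0, 0, 0], "turn": 0}], gripper=1, newtons=50)

```text
clock: 9.8
eef_pos: [0.5794, 0.2851, 0.1498]
ee_rot: [0.455, -0.541, 0.541, -0.455]
contact_force: [-1.7, 0.6, 5.5]
width: 0.346
```

Gripped (29 mm). The grip point is 0.052 m above the reported TCP. Lift.

play_rows(moves=[{"delta_pos": [0, -0.5, 0], "turn": 0}, {"delta_pos": [0, -1.0, 0], "turn": 0}, {"delta_pos": [0, -1.5, 0], "turn": 0}, {"delta_pos": [0, -2, 0], "turn": 0}, {"delta_pos": [0, -2.5, 0], "turn": 0}, {"delta_pos": [0, -2.5, 0], "turn": 0}, {"delta_pos": [0, -2.5, 0], "turn": 0}, {"delta_pos": [0, -1.5, 0], "turn": 0}, {"delta_pos": [0, 0, 0], "turn": 0}, {"delta_pos": [0, 0, 0], "turn": 0}])

```text
clock: 10.8
eef_pos: [0.5791, 0.2847, 0.2886]
ee_rot: [-0.455, 0.541, -0.541, 0.455]
contact_force: [-0.2, 0.4, -2.6]
width: 0.341
```

Run:
```python
from h import *
np.set_printoptions(precision=3,suppress=True)
p,K,E=cam('wrist');s=bot.observe();print(s['eef_pos'],s['width'],s['contact_force'])
for r in finder.place_of('headset_grip',p)[:2]:
    print(r['score'],px(r)); 
    q=onz(K,E,px(r),s['eef_pos'][2]+.052); print(q-s['eef_pos'])
p,K,E=cam('side')
for r in finder.place_of('headset_grip',p)[:2]: print('side',r['score'],px(r),proj(K,E,np.array(s['eef_pos'])+[0,0,.052]))
plan([(.587,.10,.288,-50),(.576,-.282,.288,-109.3)],step=.035,tstep=.1)
```

```text
[0.579 0.285 0.288] 0.3489675901409332 [-0.252  0.709 -3.522]
0.56 [321.216 280.88 ]
[ 0.001 -0.003  0.052]
side 0.9 [281.728 203.12 ] [283.61  206.707]
side 0.7 [266.496 264.4  ] [283.61  206.707]
wp (0.587, 0.1, 0.288, -50) 8 rows turn/row 0.0875
   [2.26, -0.0, 0.5]
   [2.2, -0.0, 0.69]
   [2.14, -0.0, 0.88]
   [2.05, -0.0, 1.07]
   [1.95, -0.0, 1.24]
   [1.83, -0.0, 1.41]
   [1.7, -0.0, 1.56]
   [1.56, -0.0, 1.7]
wp (0.576, -0.282, 0.288, -109.3) 11 rows turn/row 0.0941
   [2.31, 0.0, 2.6]
   [2.05, 0.0, 2.8]
   [1.78, 0.0, 2.98]
   [1.49, 0.0, 3.14]
   [1.19, 0.0, 3.26]
   [0.88, 0.0, 3.36]
   [0.56, 0.0, 3.43]
   [0.24, 0.0, 3.47]
   [-0.09, 0.0, 3.47]
   [-0.42, 0.0, 3.45]
   [-0.74, 0.0, 3.39]
```

play_rows(moves=[{"delta_pos": [2.25, 0, 0.5], "turn": 0.0875}, {"delta_pos": [2.2, 0, 0.7], "turn": 0.0875}, {"delta_pos": [2.15, 0, 0.9], "turn": 0.0875}, {"delta_pos": [2.05, 0, 1.05], "turn": 0.0875}, {"delta_pos": [1.95, 0, 1.25], "turn": 0.0875}, {"delta_pos": [1.85, 0, 1.4], "turn": 0.0875}, {"delta_pos": [1.7, 0, 1.55], "turn": 0.0875}, {"delta_pos": [1.55, 0, 1.7], "turn": 0.0875}, {"delta_pos": [2.3, 0, 2.6], "turn": 0.094}, {"delta_pos": [2.05, 0, 2.8], "turn": 0.094}])

```text
clock: 12.0
eef_pos: [0.5852, 0.03, 0.2885]
ee_rot: [-0.178, 0.685, -0.684, 0.177]
contact_force: [0.6, -0.8, -2.4]
width: 0.346
```

play_rows(moves=[{"delta_pos": [1.8, 0, 3.0], "turn": 0.094}, {"delta_pos": [1.5, 0, 3.15], "turn": 0.094}, {"delta_pos": [1.2, 0, 3.25], "turn": 0.094}, {"delta_pos": [0.9, 0, 3.35], "turn": 0.094}, {"delta_pos": [0.55, 0, 3.4], "turn": 0.094}, {"delta_pos": [0.25, 0, 3.45], "turn": 0.094}, {"delta_pos": [-0.1, 0, 3.45], "turn": 0.094}, {"delta_pos": [-0.4, 0, 3.4], "turn": 0.094}, {"delta_pos": [-0.75, 0, 3.4], "turn": 0.094}, {"delta_pos": [0, 0, 0], "turn": 0}])

```text
clock: 13.0
eef_pos: [0.5753, -0.2853, 0.2875]
ee_rot: [-0.12, -0.696, 0.697, 0.121]
contact_force: [-0.5, 0.5, -2.2]
width: 0.343
```

Run:
```python
from h import *
np.set_printoptions(precision=3,suppress=True)
p,K,E=cam('wrist');s=bot.observe();M=R.from_quat(s['ee_rot']).as_matrix();print(s['clock'],s['eef_pos'],s['width'],s['contact_force'],np.degrees(np.arctan2(M[1,2],M[0,2])),s['joint_positions'])
im=p['color'].copy()
for q in [(.549,-.367,.154),(.63,-.136,.154),(.586,-.254,.154)]:
    u=proj(K,E,q);print(u);cv2.circle(im,tuple(int(v) for v in u),4,(0,255,255),1)
for r in finder.place_of('rail_mid',p)[:2]: print('rail',r['score'],px(r),onz(K,E,px(r),.154))
cv2.imwrite('pics/w4.png',im)
```

```text
13.05 [ 0.576 -0.283  0.288] 0.3443665616446994 [-0.467  1.312 -1.51 ] -109.41592461506508 [-0.576  0.53   0.984 -0.     1.63   1.334]
[398.01  178.742]
[175.647 180.007]
[290.094 181.531]
rail 0.85 [286.528 175.8  ] [ 0.593 -0.253  0.154]
```

View pics/w4.png

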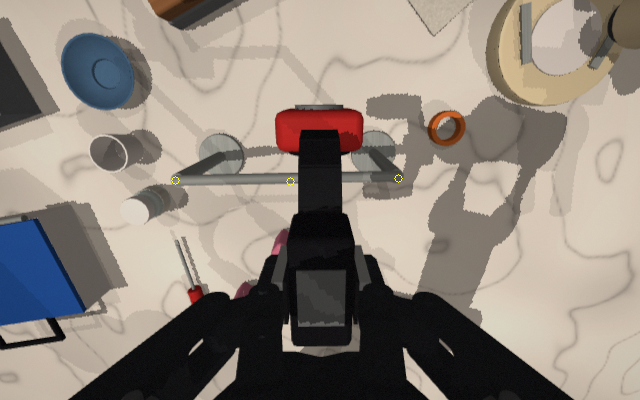

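The dots fall on the bar ends (175,180) and (398,178), and the headset is square across the bar (2.6 mm off its line). Lower it.

play_rows(moves=[{"delta_pos": [-0.2, 1.0, 0], "turn": 0}, {"delta_pos": [0, 2, 0], "turn": 0}, {"delta_pos": [0, 2.2, 0], "turn": 0}, {"delta_pos": [0, 2.2, 0], "turn": 0}, {"delta_pos": [0, 2.2, 0], "turn": 0}, {"delta_pos": [0, 2, 0], "turn": 0}, {"delta_pos": [0, 1.5, 0], "turn": 0}, {"delta_pos": [0, 1.0, 0], "turn": 0}, {"delta_pos": [0, 0.5, 0], "turn": 0}, {"delta_pos": [0, 0, 0], "turn": 0}])

```text
clock: 14.1
eef_pos: [0.5783, -0.2808, 0.1428]
ee_rot: [0.118, 0.697, -0.697, -0.118]
contact_force: [-1.1, -0.0, -1.4]
width: 0.342
```

play_rows(moves=[{"delta_pos": [0, 0.2, 0], "turn": 0}, {"delta_pos": [0, 0.2, 0], "turn": 0}, {"delta_pos": [0, 0.2, 0], "turn": 0}, {"delta_pos": [0, 0.2, 0], "turn": 0}, {"delta_pos": [0, 0.1, 0], "turn": 0}, {"delta_pos": [0, 0.1, 0], "turn": 0}, {"delta_pos": [0, 0, 0], "turn": 0}, {"delta_pos": [0, 0, 0], "turn": 0}, {"delta_pos": [0, 0, 0], "turn": 0}, {"delta_pos": [0, 0, 0], "turn": 0}])

```text
clock: 15.1
eef_pos: [0.5784, -0.2815, 0.1334]
ee_rot: [-0.118, -0.697, 0.697, 0.118]
contact_force: [-0.0, -0.2, -1.4]
width: 0.35
```

play_rows(moves=[{"delta_pos": [0, 0.1, 0], "turn": 0}, {"delta_pos": [0, 0.1, 0], "turn": 0}, {"delta_pos": [0, 0.1, 0], "turn": 0}, {"delta_pos": [0, 0, 0], "turn": 0}, {"delta_pos": [0, 0, 0], "turn": 0}, {"delta_pos": [0, 0, 0], "turn": 0}, {"delta_pos": [0, 0, 0], "turn": 0}, {"delta_pos": [0, 0, 0], "turn": 0}, {"delta_pos": [0, 0, 0], "turn": 0}, {"delta_pos": [0, 0, 0], "turn": 0}])

```text
clock: 16.1
eef_pos: [0.5787, -0.2816, 0.1326]
ee_rot: [-0.119, -0.697, 0.698, 0.117]
contact_force: [-4.2, 2.1, 9.7]
width: 0.342
```

Run:
```python
from h import *
np.set_printoptions(precision=3,suppress=True)
ims=[]
f=[]
for n,(a,b,c,d) in {'side':(300,110,400,220),'scene':(170,130,290,250)}.items():
    s=bot.observe();f.append(s['contact_force']);p,K,E=cam(n); print(n,proj(K,E,np.array(s['eef_pos'])+[0,0,.052]),[(round(r['score'],2),px(r)) for r in finder.place_of('headset_grip',p)[:3]])
    ims.append(cv2.resize(p['color'][b:d,a:c],(400,400*(d-b)//(c-a)),interpolation=cv2.INTER_CUBIC)[:400])
print(s['eef_pos'],f)
cv2.imwrite('pics/g2.png',np.hstack(ims))
```

```text
side [359.073 135.672] [(0.98, array([395.008, 181.08 ])), (0.8, array([358.272, 132.4  ]))]
scene [208.658 179.402] [(0.91, array([210.816, 179.2  ])), (0.64, array([270.272, 144.32 ]))]
[ 0.579 -0.282  0.133] [array([-4.194,  2.084,  9.667]), array([-4.046,  3.398,  9.488])]
```

View pics/g2.png

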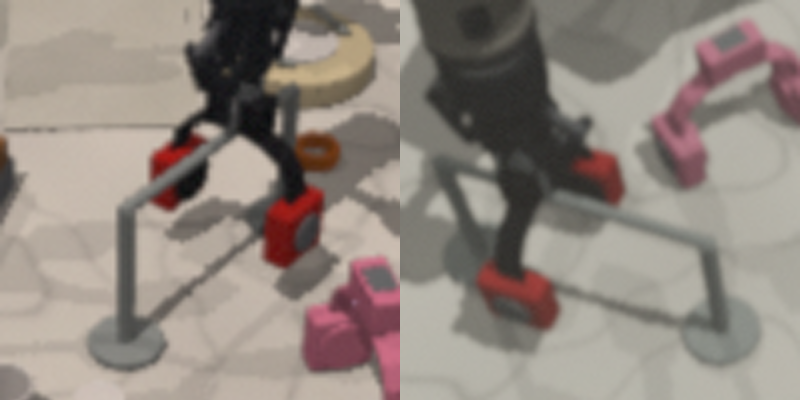

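The headset straddles the bar, one cup on each side, and the bar carries it (+10 N). Ease up 1 mm and release.

play_rows(moves=[{"delta_pos": [0, -0.1, 0], "turn": 0}, {"delta_pos": [0, -0.05, 0], "turn": 0}, {"delta_pos": [0, 0, 0], "turn": 0}, {"delta_pos": [0, 0, 0], "turn": 0}, {"delta_pos": [0, 0, 0], "turn": 0}, {"delta_pos": [0, 0, 0], "turn": 0}, {"delta_pos": [0, 0, 0], "turn": 0}, {"delta_pos": [0, 0, 0], "turn": 0}, {"delta_pos": [0, 0, 0], "turn": 0}, {"delta_pos": [0, 0, 0], "turn": 0}])

```text
clock: 17.3
eef_pos: [0.5786, -0.2816, 0.1326]
ee_rot: [-0.118, -0.697, 0.697, 0.118]
contact_force: [-2.2, 0.8, 6.9]
width: 0.341
```

play_rows(moves=[{"delta_pos": [0, 0, 0], "turn": 0}, {"delta_pos": [0, 0, 0], "turn": 0}, {"delta_pos": [0, 0, 0], "turn": 0}, {"delta_pos": [0, 0, 0], "turn": 0}, {"delta_pos": [0, 0, 0], "turn": 0}, {"delta_pos": [0, 0, 0], "turn": 0}, {"delta_pos": [0, 0, 0], "turn": 0}, {"delta_pos": [0, 0, 0], "turn": 0}, {"delta_pos": [0, 0, 0], "turn": 0}, {"delta_pos": [0, 0, 0], "turn": 0}], gripper=-0.6)

```text
clock: 18.3
eef_pos: [0.5784, -0.2815, 0.1318]
ee_rot: [-0.118, -0.697, 0.697, 0.118]
contact_force: [-0.5, 0.1, 0.8]
width: 0.796
```

Run:
```python
from h import *
np.set_printoptions(precision=3,suppress=True)
a=[]
s=bot.observe();print(s['clock'],s['eef_pos'],s['width'],s['contact_force'])
for n in ['side','scene']:
    p,K,E=cam(n); print(n,proj(K,E,np.array(s['eef_pos'])+[0,0,.051]),[(round(r['score'],2),px(r)) for r in finder.place_of('headset_grip',p)[:3]]); cv2.imwrite(f'pics/{n}5.png',p['color'])
plan([(*s['eef_pos'][:2],.25,-109.4),(.5,.0,.26,-60),(.447,.26,.20,-8.7)],step=.045,tstep=.12)
```

```text
18.3 [ 0.578 -0.281  0.132] 0.7958649596528004 [-0.492  0.073  0.755]
side [359.11  136.132] [(0.83, array([358.08, 136.68])), (0.76, array([394.88, 182.68])), (0.22, array([355.712, 163.   ]))]
scene [208.854 179.702] [(0.94, array([209.728, 176.92 ])), (0.94, array([266.624, 147.   ]))]
wp (np.float64(0.5783900379950112), np.float64(-0.28149082710038503), 0.25, -109.4) 3 rows turn/row 0.001
   [0.0, -3.94, 0.0]
   [0.0, -3.94, 0.0]
   [0.0, -3.94, 0.0]
wp (0.5, 0.0, 0.26, -60) 8 rows turn/row -0.1078
   [2.09, -0.13, -2.99]
   [1.76, -0.13, -3.2]
   [1.4, -0.13, -3.37]
   [1.03, -0.13, -3.5]
   [0.65, -0.13, -3.59]
   [0.26, -0.13, -3.64]
   [-0.13, -0.13, -3.65]
   [-0.52, -0.13, -3.61]
wp (0.447, 0.26, 0.2, -8.7) 8 rows turn/row -0.1119
   [-1.05, 0.75, -3.15]
   [-1.4, 0.75, -3.01]
   [-1.72, 0.75, -2.83]
   [-2.03, 0.75, -2.62]
   [-2.31, 0.75, -2.38]
   [-2.56, 0.75, -2.11]
   [-2.78, 0.75, -1.81]
   [-2.96, 0.75, -1.49]
```

Released; the headset stays put in both views (side 358,137). Rise straight up, then go to the lid handle.

play_rows(moves=[{"delta_pos": [0, -0.8, 0], "turn": 0}, {"delta_pos": [0, -1.5, 0], "turn": 0}, {"delta_pos": [0, -2.5, 0], "turn": 0}, {"delta_pos": [0, -3.5, 0], "turn": 0}, {"delta_pos": [0, -3.5, 0], "turn": 0}, {"delta_pos": [2.1, -0.13, -3.0], "turn": -0.108}, {"delta_pos": [1.75, -0.13, -3.2], "turn": -0.108}, {"delta_pos": [1.4, -0.13, -3.35], "turn": -0.108}, {"delta_pos": [1.05, -0.13, -3.5], "turn": -0.108}, {"delta_pos": [0.65, -0.13, -3.6], "turn": -0.108}])

```text
clock: 19.5
eef_pos: [0.5282, -0.1046, 0.2571]
ee_rot: [0.073, -0.703, 0.703, -0.074]
contact_force: [0.0, 0.5, -0.1]
width: 0.798
```

play_rows(moves=[{"delta_pos": [0.25, -0.13, -3.65], "turn": -0.108}, {"delta_pos": [-0.15, -0.13, -3.65], "turn": -0.108}, {"delta_pos": [-0.5, -0.13, -3.6], "turn": -0.108}, {"delta_pos": [-1.05, 0.75, -3.15], "turn": -0.112}, {"delta_pos": [-1.4, 0.75, -3.0], "turn": -0.112}, {"delta_pos": [-1.7, 0.75, -2.8], "turn": -0.112}, {"delta_pos": [-2.0, 0.75, -2.6], "turn": -0.112}, {"delta_pos": [-2.3, 0.75, -2.4], "turn": -0.112}, {"delta_pos": [-2.55, 0.75, -2.1], "turn": -0.112}, {"delta_pos": [-2.8, 0.75, -1.8], "turn": -0.112}])

```text
clock: 20.5
eef_pos: [0.4513, 0.2274, 0.2082]
ee_rot: [0.432, -0.559, 0.559, -0.433]
contact_force: [-0.2, 0.8, 0.3]
width: 0.796
```

Run:
```python
from h import *
np.set_printoptions(precision=3,suppress=True)
p,K,E=cam('wrist');s=bot.observe();M=R.from_quat(s['ee_rot']).as_matrix();yw=np.degrees(np.arctan2(M[1,2],M[0,2]));print(s['clock'],s['eef_pos'],yw,s['joint_positions'])
im=p['color'].copy()
for t,z in [('lid_handle',.064),('lid_hinge',.06)]:
    for r in finder.place_of(t,p)[:2]: print(t,r['score'],px(r),onz(K,E,px(r),z))
for r in finder.trace('lid_handle',p)[:1]: print(r['rect'],r['score'])
for q in [(.447,.286,.064),(.66,.256,.06)]: u=proj(K,E,q);print(u);cv2.circle(im,tuple(int(v) for v in u),4,(0,255,255),1)
cv2.imwrite('pics/w6.png',im)
for n in ['side','scene']:
    q,K,E=cam(n); print(n,[(round(r['score'],2),px(r)) for r in finder.place_of('headset_grip',q)[:3]])
```

```text
20.55 [0.449 0.231 0.207] -14.098814841763645 [0.321 0.299 1.561 0.003 1.283 0.567]
lid_handle 0.85 [300.928 120.   ] [0.448 0.294 0.064]
lid_hinge 0.84 [502.72 103.  ] [0.66  0.257 0.06 ]
[0.6315, 0.2766, 0.3492, 0.5398] 0.72
[302.319 127.822]
[503.186 103.858]
side [(0.93, array([394.368, 183.   ])), (0.29, array([302.016, 215.32 ])), (0.21, array([267.776, 361.8  ]))]
scene [(0.81, array([268.224, 141.6  ])), (0.7, array([205.568, 177.92 ])), (0.15, array([309.696, 243.   ]))]
```

View pics/w6.png

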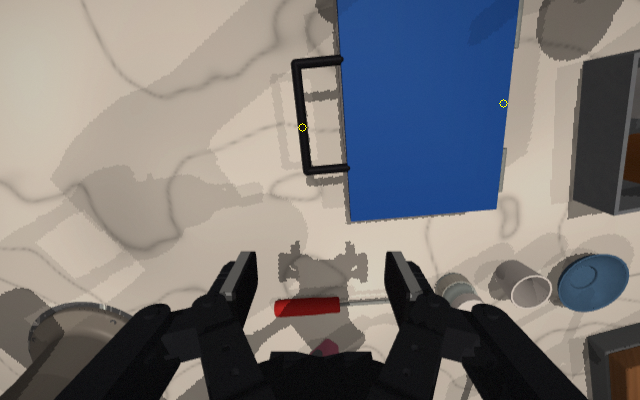

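The dot sits on the handle bar, and the middle of the bar is at about (301,117). Narrow the jaws to about 35 mm so the rear finger fits between bar and lid.

Run:
```python
from h import *
np.set_printoptions(precision=3,suppress=True)
plan([(.447,.289,.10,-8.7),(.447,.289,.018,-8.7)],step=.025)
def reds(n,im,a,b,c,d):
    hsv=cv2.cvtColor(im,cv2.COLOR_BGR2HSV); m=((hsv[...,0]<6)|(hsv[...,0]>174))&(hsv[...,1]>150)&(hsv[...,2]>60)
    k=np.zeros_like(m);k[b:d,a:c]=m[b:d,a:c]; nn,_,st,ce=cv2.connectedComponentsWithStats(k.astype(np.uint8))
    print(n,[(int(st[i,4]),ce[i].round(1)) for i in range(1,nn) if st[i,4]>25])
for n,w in {'side':(325,120,385,195),'scene':(180,150,250,240)}.items():
    reds(n+' before',cv2.imread(f'pics/{n}5.png'),*w); p,K,E=cam(n); reds(n+' now',p['color'],*w)
    cv2.imwrite(f'pics/{n}7.png',p['color'])
```

```text
wp (0.447, 0.289, 0.1, -8.7) 6 rows turn/row -0.0181
   [-1.01, 1.8, -0.36]
   [-1.01, 1.8, -0.34]
   [-1.02, 1.8, -0.32]
   [-1.03, 1.8, -0.3]
   [-1.03, 1.8, -0.28]
   [-1.04, 1.8, -0.26]
wp (0.447, 0.289, 0.018, -8.7) 4 rows turn/row -0.0
   [0.0, 2.05, 0.0]
   [0.0, 2.05, 0.0]
   [0.0, 2.05, 0.0]
   [0.0, 2.05, 0.0]
side before [(76, array([342.1, 147.4])), (147, array([370.3, 166.1]))]
side now [(122, array([371.1, 165.8]))]
scene before [(28, array([196.5, 213.9]))]
scene now []
```

play_rows(moves=[{"delta_pos": [-1.0, 1.8, -0.35], "turn": -0.018}, {"delta_pos": [-1.0, 1.8, -0.35], "turn": -0.018}, {"delta_pos": [-1.0, 1.8, -0.3], "turn": -0.018}, {"delta_pos": [-1.0, 1.8, -0.3], "turn": -0.018}, {"delta_pos": [-1.05, 1.8, -0.3], "turn": -0.018}, {"delta_pos": [-1.05, 1.8, -0.25], "turn": -0.018}, {"delta_pos": [0, 0, 0], "turn": 0}, {"delta_pos": [0, 0, 0], "turn": 0}, {"delta_pos": [0, 0, 0], "turn": 0}, {"delta_pos": [0, 0, 0], "turn": 0}], gripper=0.2)

```text
clock: 22.0
eef_pos: [0.4471, 0.2893, 0.1007]
ee_rot: [0.46, -0.536, 0.537, -0.461]
contact_force: [0.0, 0.1, 0.5]
width: 0.402
```

Run:
```python
from h import *
np.set_printoptions(precision=3,suppress=True)
p,K,E=cam('wrist');s=bot.observe();M=R.from_quat(s['ee_rot']).as_matrix();yw=np.degrees(np.arctan2(M[1,2],M[0,2]));print(s['clock'],s['eef_pos'],yw,s['width'])
for r in finder.place_of('lid_handle',p)[:2]: print(r['score'],px(r),onz(K,E,px(r),.064))
ims=[]
cv2.circle(p['color'],tuple(int(v) for v in proj(K,E,(.447,.289,.064))),4,(0,255,255),1)
a=cv2.resize(p['color'],(480,300))
q,_,_=cam('side'); b=cv2.resize(q['color'][120:200,315:395],(300,300),interpolation=cv2.INTER_CUBIC)
cv2.imwrite('pics/last.png',np.hstack([a,b]))
```

```text
22.05 [0.447 0.289 0.101] -8.671020399772596 0.3973598298326055
0.76 [318.272 207.   ] [0.447 0.294 0.064]
```

View pics/last.png

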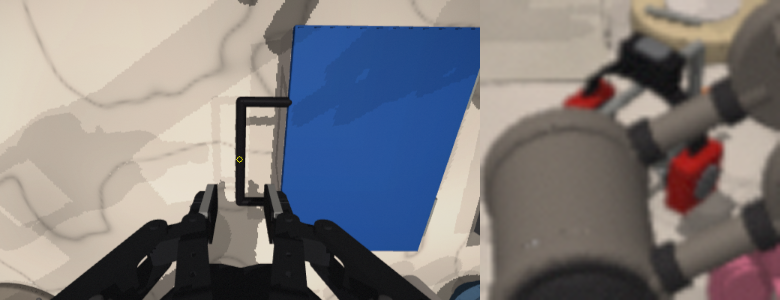

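The headset still hangs level in the side view (arm partly in front), and the jaws line up with the handle bar. Descend and grip.

play_rows(moves=[{"delta_pos": [-0.2, 1.5, 0], "turn": 0}, {"delta_pos": [0, 1.5, 0], "turn": 0}, {"delta_pos": [0, 1.5, 0], "turn": 0}, {"delta_pos": [0, 1.3, 0], "turn": 0}, {"delta_pos": [0, 1.0, 0], "turn": 0}, {"delta_pos": [0, 0.8, 0], "turn": 0}, {"delta_pos": [0, 0.6, 0], "turn": 0}, {"delta_pos": [0, 0, 0], "turn": 0}, {"delta_pos": [0, 0, 0], "turn": 0}, {"delta_pos": [0, 0, 0], "turn": 0}])

```text
clock: 23.15
eef_pos: [0.447, 0.2917, 0.0182]
ee_rot: [0.461, -0.536, 0.536, -0.461]
contact_force: [-0.5, -0.4, -0.2]
width: 0.397
```

play_rows(moves=[{"delta_pos": [0, 0, 0], "turn": 0}, {"delta_pos": [0, 0, 0], "turn": 0}, {"delta_pos": [0, 0, 0], "turn": 0}, {"delta_pos": [0, 0, 0], "turn": 0}, {"delta_pos": [0, 0, 0], "turn": 0}, {"delta_pos": [0, 0, 0], "turn": 0}, {"delta_pos": [0, 0, 0], "turn": 0}, {"delta_pos": [0, 0, 0], "turn": 0}, {"delta_pos": [0, 0, 0], "turn": 0}, {"delta_pos": [0, 0, 0], "turn": 0}], gripper=1, newtons=40)

```text
clock: 24.15
eef_pos: [0.4473, 0.2916, 0.0181]
ee_rot: [0.461, -0.536, 0.536, -0.461]
contact_force: [3.3, -2.6, 5.9]
width: 0.095
```

Run:
```python
import numpy as np
# lid swing rows, per-row cm along tool z(=rear) and y(=down)
th=np.radians([0,1,2.5,4.5,7,9.5,12,14.5,17,19.5,22,24.5,27,29.5,32,34.5,37,39.5,41.5,43.5,44.5,45])
x=.215*(1-np.cos(th))+.004*np.sin(th); z=.215*np.sin(th)+.004*np.cos(th)
for a,b in zip(np.diff(x),np.diff(z)): print(round(-100*b,2),round(100*a,2))
```

```text
-0.38 0.01
-0.56 0.03
-0.75 0.06
-0.93 0.11
-0.93 0.15
-0.92 0.19
-0.91 0.23
-0.9 0.27
-0.89 0.31
-0.87 0.35
-0.85 0.39
-0.84 0.42
-0.82 0.46
-0.8 0.49
-0.77 0.53
-0.75 0.56
-0.73 0.59
-0.56 0.5
-0.54 0.52
-0.27 0.27
-0.13 0.13
```

Bar gripped (about 8-10 mm). Swing the lid up along its arc.

play_rows(moves=[{"delta_pos": [0, -0.38, 0.0], "turn": 0}, {"delta_pos": [0, -0.56, 0.03], "turn": 0}, {"delta_pos": [0, -0.75, 0.06], "turn": 0}, {"delta_pos": [0, -0.93, 0.11], "turn": 0}, {"delta_pos": [0, -0.93, 0.15], "turn": 0}, {"delta_pos": [0, -0.92, 0.19], "turn": 0}, {"delta_pos": [0, -0.91, 0.23], "turn": 0}, {"delta_pos": [0, -0.9, 0.27], "turn": 0}, {"delta_pos": [0, -0.89, 0.31], "turn": 0}, {"delta_pos": [0, -0.87, 0.35], "turn": 0}])

```text
clock: 25.15
eef_pos: [0.4637, 0.2888, 0.0974]
ee_rot: [0.461, -0.536, 0.536, -0.461]
contact_force: [7.0, -0.3, -5.7]
width: 0.094
```

play_rows(moves=[{"delta_pos": [0, -0.85, 0.39], "turn": 0}, {"delta_pos": [0, -0.84, 0.42], "turn": 0}, {"delta_pos": [0, -0.82, 0.46], "turn": 0}, {"delta_pos": [0, -0.8, 0.49], "turn": 0}, {"delta_pos": [0, -0.77, 0.53], "turn": 0}, {"delta_pos": [0, -0.75, 0.56], "turn": 0}, {"delta_pos": [0, -0.73, 0.59], "turn": 0}, {"delta_pos": [0, -0.56, 0.5], "turn": 0}, {"delta_pos": [0, -0.54, 0.52], "turn": 0}, {"delta_pos": [0, -0.4, 0.4], "turn": 0}])

```text
clock: 26.15
eef_pos: [0.5107, 0.2812, 0.1693]
ee_rot: [-0.462, 0.536, -0.536, 0.46]
contact_force: [-4.0, -2.8, 0.8]
width: 0.095
```

play_rows(moves=[{"delta_pos": [0, 0, 0], "turn": 0}, {"delta_pos": [0, 0, 0], "turn": 0}, {"delta_pos": [0, 0, 0], "turn": 0}, {"delta_pos": [0, 0, 0], "turn": 0}, {"delta_pos": [0, 0, 0], "turn": 0}, {"delta_pos": [0, 0, 0], "turn": 0}, {"delta_pos": [0, 0, 0], "turn": 0}, {"delta_pos": [0, 0, 0], "turn": 0}, {"delta_pos": [0, 0, 0], "turn": 0}, {"delta_pos": [0, 0, 0], "turn": 0}])

```text
clock: 27.15
eef_pos: [0.5104, 0.2813, 0.169]
ee_rot: [-0.462, 0.536, -0.536, 0.46]
contact_force: [-5.9, -4.1, 0.5]
width: 0.096
```

Run:
```python
from h import *
np.set_printoptions(precision=3,suppress=True)
s=bot.observe();print(s['clock'],s['eef_pos'],s['width'],s['contact_force'])
d=np.array(s['eef_pos'])-[.447,.2916,.018]; print('angle from dz',np.degrees(np.arcsin((d[2]+.004)/.215)),'dx',d[:2])
pts=[]
for n in ['side','scene']:
    p,K,E=cam(n); cv2.imwrite(f'pics/{n}9.png',p['color'])
    for t in ['lid_handle','headset_grip']: print(n,t,[(round(r['score'],2),px(r)) for r in finder.place_of(t,p)[:3]])
    print('expected handle',proj(K,E,np.array(s['eef_pos'])+[0,0,.046]),'hs',proj(K,E,(.578,-.281,.183)))
    hsv=cv2.cvtColor(p['color'],cv2.COLOR_BGR2HSV); m=(abs(hsv[...,0].astype(int)-110)<8)&(hsv[...,1]>150)&(hsv[...,2]>60)
    w=m[150:330,200:460]; ys,xs=np.where(w); print('blue',len(xs),xs.min()+200,xs.max()+200,ys.min()+150,ys.max()+150)
```

```text
27.15 [0.51  0.281 0.169] 0.09575516033072032 [-5.866 -4.146  0.538]
angle from dz 46.13274736947671 dx [ 0.063 -0.01 ]
side lid_handle [(0.93, array([314.688, 251.68 ]))]
side headset_grip [(0.94, array([358.72, 135.8 ])), (0.64, array([393.28, 182.8 ]))]
expected handle [313.882 250.623] hs [359.174 136.184]
blue 1385 243 306 236 295
scene lid_handle [(0.8, array([419.52, 158.32]))]
scene headset_grip [(0.82, array([267.712, 143.32 ])), (0.81, array([210.176, 177.4  ]))]
expected handle [417.26 155.04] hs [209.044 179.549]
blue 1221 380 455 175 233
```

```bash
python3 -c "
from bench import bot
print(bot.finish_job())"
```

```text
the job is handed in; nothing more can be done
None
```

The red headset hangs across the rail with a cup on each side of the bar. The gripper is holding the lid open by its handle at about 46° (worked out from the tool height). I handed the job in at about 27 s, and it reported no verdict.

- **Headset:** In the last pictures the networks found it at (359,136) in the side view and (210,177) in the scene view, within about 2 pixels of where it was released. The side view before I gripped the lid showed it hanging level, with the arm partly in front.
- **Lid:** Side and scene views put the handle within about 4 pixels of where the tool pose predicts. The jaws are closed to about 8 mm on the 10 mm bar. The pose did not change over the final second.
- **First grasp missed:** The jaws closed on nothing above the housing, because the real fingertips seem to end about 35–40 mm short of the reported TCP. I went 35 mm lower, the second grasp held (29 mm on the 30 mm housing), and I used that offset for the rest.
- **Checks that disagreed:** One side-view check missed the far cup and gave no good headset detection, because the arm was in front. Later views found it in place.
- **Not checked:** I kept clear of the other things on the bench but did not measure them again at the end.

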